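Register a tube in the drilling fence by pushing

ROBOT

A 7-joint arm with a two-finger parallel gripper is mounted at the origin on a cart in front of the work surface, level with it; the furniture and walls round the work are solid. World frame = base frame: x ahead of the robot, y to its left, z up, the work surface at z = 0. Lengths are in m, angles in rad, forces in N, time in s.
With the tool pointing down it reaches from about 0.4 to 0.925 m from the base axis. Payload 4.1 kg.
Tool frame: the origin (TCP) lies at the very end of the fingers, on their centre line; the grasp point (between the pads) lies 19 mm behind it (arm.grasp_offset is the distance from the TCP to the grasp point, in m); z points along the fingers, y is the direction in which the jaws open and shut (so a half turn about z gives the same grasp; the last joint's range is limited). The gripper opens to 85 mm and grips with 20 to 120 N. Pads are 22 mm wide; open, the fingers measure 114 mm over their backs; the gripper's body (76 mm by 85 mm) begins 54 mm behind the grasp point. The pads swing forward as they close: fully open they stand 13 mm farther back than shut.
Start: joints at [-0.099, 0.398, 0.045, 1.537, -0.019, 1.207, -0.051], TCP at [0.65, 0, 0.204] pointing down, gripper open.
Joint ranges: [-2.82, 2.82], [-0.49, 2.23], [-1.37, 1.46], [0, 2.46], [-1.36, 4.5], [0.23, 2], [-2.94, 2.94]. Speed limits (rad/s): [2.57, 2.57, 3.14, 3.14, 3.14, 3.14, 3.14].

INTERFACE

Orientations are given as a rotation vector (axis times angle).
In Python, from plant import status, vision, job, arm gives the robot as it stands.
- The arm moves only by the shell command python3 -m pendant 'ROWS' [FORCE]. ROWS is JSON, a list of rows, each a list of 7 numbers: the finger opening in cm, from 0 to 8.54, then the shift along the tool's x, y, z in cm, then the turn, a rotation vector about the tool's x, y, z in degrees. In form: [[claw, x, y, z, rx, ry, rz], ...]. A call has exactly 8 rows; each row shifts and turns the pose as measured when the row begins, along the tool's axes as they then stand; what a row does not reach is not made up. A row lasts 1/12 s, in which the tool goes at most 41.7 mm and 7.16 degrees, less where a joint would pass 70% of its speed; a pose out of reach is approached as far as the arm can. A call with a gripper value outside its range is refused whole. The fingers move at their own pace and stop on an object; FORCE is the grip in N (left out, the last holds). Time passes only in rows, so rows that do not move let the fingers close, or fill a call up. It gives the time, the measured TCP pose, the force and the opening at its end, in the units of the state.
- status.get_obs(): the state, without advancing time (a new reading comes with each control period).
- vision.snapshot(name): name is "scene" or "side" or "wrist"; returns the picture (384x512x3 uint8, red, green, blue); there is no depth.
- vision.camera_model(name): a dict with "fx", "fy", "cx", "cy" (pixels), "R" (3x3) and "t" (3): a world point X has camera coordinates R X + t. Camera axes: x right, y down, z forward; pixel columns grow to the right and rows downward; lengths in m; the calibration is good to about 2 mm. A picture is of the moment at which its call begins: read the wrist's pose just before it. camera_model takes no time and is no camera call; for the wrist camera it gives the pose at the moment of the call.
- job.hand_in(): hands the job in, once; it reports no verdict.
Trained networks look in the newest picture that a camera, given by its name, has taken for a name from the list of things; names that differ only in an ending like _2 or _b are one class to them, and where a whole thing is asked for, a point or a joint stands for the part that bears it (a point fixed in the world has none). Each returns a list of dicts, best first, with "p" (0 to 1); they miss things now and then, are a little off and sometimes report something else, mostly with a low value. They report only what shows in the picture. A call takes as long as a camera call. They do not tell look-alikes from the thing itself.
- vision.masks_of(target, camera): "mask" (384x512 bool, what is visible of it) and "bbox" ([left, top, right, bottom] in pixels, round what is visible of it).
The state is a dict: "time": time; "joints": joint angles; "qd": joint speeds; "joint_torque": joint torques, N m; "tcp_pos": TCP position; "tool_rot": TCP orientation; "wrist_force": force on the tool from outside, world axes, zero at the start; "wrist_torque": the same for the moment, N m; "grip_width": finger opening in m.
Only numpy, scipy, OpenCV 4.12 (cv2) and the standard library are available. Lean on these libraries where they do the work, as an engineer would, in place of code of your own. Each camera call takes 0.05 s, during which the arm holds its last target. There are 200 camera calls.

TASK

Set the long rectangular tube up for drilling: push it with the fingertips over the bench until its long side lies flat along the aluminium fence and its end is up against the red stop (not the blue one). Only push it - do not pinch it or lift it - leave it there at rest and back away, and leave the other things on the bench where they are.

Things in the scene. Friction and masses are not known exactly. Their poses are not given: they have to be found in the camera images.
- tube: The workpiece: a loose dull grey-brown rectangular steel tube lying flat on the bench in front of (robot's side of) the fence, 44 mm wide (its x), 185 mm long (its y), 24 mm high, about 0.33 kg; solid for contact, ends included. Origin: centre of its underside. Either long side may lie to the fence and either end to the stop; it starts roughly parallel to the fence (within 0.3 rad), 30 to 90 mm short of it, between the two stops.
- fence: Straight aluminium angle screwed to the bench, 420 mm long (its y), 25 mm high, with black graduations on top. Its working face is flat and looks along its own -x (towards the robot); the upright is 8 mm thick and a 5 mm high flange with screw heads (to 9 mm high) runs behind it to x = +38 mm. Origin: on the bench, in the plane of the working face, at the middle of its length. It is fixed, but its place and yaw vary.
- red_stop: Red painted stop block clamped on one end of the fence, fixed: 30 mm wide along the fence (faces at y = +-15 mm of its own frame), it stands out 40 mm in front of the working face (own -x), 34 mm high, with a black knob on top to 48 mm. Origin: on the bench, in the plane of the working face, at the middle of its width, 195 mm from the middle of the fence. Axes parallel to the fence's. It may be at either end (+y or -y) of the fence.
- blue_stop: Blue painted stop block, the same shape and origin as the red one, at the other end of the fence; not used.
- marker_pen: Bystander, loose: marker pen lying along its y, 17x139x17 mm, just behind the fence. Origin: centre of its underside.
- pliers: Bystander, loose: pliers with red handles, 69x206x17 mm, at the front left of the bench. Origin: centre of its underside.
- rust_block: Bystander, loose: small rust-red block 31x45x20 mm, right of the work. Origin: centre of its underside.
- centre_punch: Bystander, loose: steel centre punch lying along its y, 12x110x12 mm, at the front right. Origin: centre of its underside.
- grease_tin: Bystander, loose: open round tin, 64 mm wide, 46 mm high, at the right. Origin: centre of its underside.
- offcut: Bystander, loose: short dull tube offcut 55x46x20 mm, at the left edge of the bench. Origin: centre of its underside.
There are look-alikes about, which are no part of the job. Several things have the shape of the red_stop; the one meant has the colours described above.

How it is judged:
At the end, for the whole second after the job is handed in: The tube lies flat on the bench, at rest, its long side along the fence (gap at its middle under 3.5 mm, parallel within 0.02 rad) and its end against the red stop (gap under 3 mm) (x of tube in the frame of fence between -0.0255 and -0.0195 m and (y of tube in the frame of red_stop between 0.104 and 0.1105 m or y of tube in the frame of red_stop between -0.1105 and -0.104 m) and angle between the y axis of tube and the y axis of fence, either way round below 0.02 rad and height (world z) of tube below 0.004 m and angle between tube's own z axis and vertical below 0.05 rad and linear speed of tube below 0.005 m/s and angular speed of tube below 0.03 rad/s); the robot touches nothing.
It fails at once if the tube is pinched (squeezed with over 25 N while it lies between the two fingers) (contact force between the fingers and tube above 25 N and x of the grasp point in the frame of tube between -0.02 and 0.02 m and y of the grasp point in the frame of tube between -0.09 and 0.09 m and z of the grasp point in the frame of tube below 0.04 m).
It fails at once if the tube is lifted or tipped (more than 8 mm off the bench or 0.15 rad) (height (world z) of tube above 0.008 m or angle between tube's own z axis and vertical above 0.15 rad).
It fails at once if another loose thing (pen, pliers, block, punch, tin, offcut) is disturbed (moved more than 15 mm) (distance of any of marker_pen, pliers, rust_block, centre_punch, grease_tin, offcut from where it was at the start of the episode above 0.015 m).
It also fails if it takes over 40 s, if anything falls off the work surface, if the arm or the gripper's body presses on something with over 40 N, if the wrist force passes 120 N, or if a joint passes its speed limit or range.

## Working session

There is one attempt and no reset: what is moved stays moved. The work goes in short steps, Python scripts to look and compute and a shell command to move; the robot and the scene stay as the last step left them, time stands still between calls to the robot, and variables do not carry over. Pictures are saved under pics/ and viewed, about 8 in all and at most 12, crops included, and the job is handed in when it is done.

```bash
ls; mkdir -p pics; python3 - <<'E'
from plant import status,vision,job,arm
import cv2,numpy as np
for n in("scene","side"):
    im=vision.snapshot(n); cv2.imwrite(f"pics/{n}0.png",cv2.resize(im[:,:,::-1],(800,600),interpolation=cv2.INTER_CUBIC))
    print(n,vision.camera_model(n))
    for t in("tube","fence","red_stop","blue_stop"):
        for d in vision.masks_of(t,n)[:3]: print(t,round(d["p"],2),d["bbox"],d["mask"].sum())
o=status.get_obs();print(o)
E
```

```text
pics
scene {'fx': 361.09044319848647, 'fy': 361.09044319848647, 'cx': 247.96081643571753, 'cy': 193.35083196484766, 'R': array([[ 0.82109516, -0.5707012 ,  0.01014331],
       [-0.41801703, -0.61333178, -0.67013872],
       [ 0.38867018,  0.54600758, -0.74216657]]), 't': array([-0.37889023,  0.28068671,  0.89689479])}
tube 0.62 [219.0, 172.2, 269.7, 209.6] 787
fence 0.97 [232.4, 147.7, 309.5, 211.5] 849
fence 0.73 [218.9, 173.6, 272.3, 208.2] 757
red_stop 0.65 [199.3, 187.6, 216.7, 204.7] 226
red_stop 0.63 [216.5, 142.7, 237.9, 159.1] 186
red_stop 0.54 [188.9, 147.6, 209.0, 166.2] 223
blue_stop 0.66 [296.9, 212.7, 321.0, 228.1] 260
side {'fx': 390.3870783186712, 'fy': 390.3870783186712, 'cx': 250.57977271229197, 'cy': 192.0540263030821, 'R': array([[-0.99813835, -0.0590801 ,  0.01514506],
       [-0.04913931,  0.63191172, -0.77348103],
       [ 0.036127  , -0.7727853 , -0.63363848]]), 't': array([0.50306584, 0.02022067, 1.20192368])}
tube 0.76 [228.0, 188.1, 252.7, 240.3] 775
tube 0.74 [251.4, 289.7, 275.9, 308.0] 375
fence 0.82 [197.4, 168.5, 217.2, 266.7] 1192
red_stop 0.83 [237.9,
[... 192 characters left out ...]
array([-0.09901622,  0.39842938,  0.04507176,  1.53663966, -0.01873696,
        1.20691961, -0.05070927]), 'qd': array([ 1.41245237e-04,  6.82697056e-04,  9.95045322e-05, -9.46187558e-04,
        3.99900612e-04, -2.65344621e-04,  4.42488252e-04]), 'joint_torque': array([-3.88428716e-04, -4.74566424e+01,  1.36157144e+00, -2.54266995e+01,
        1.13701102e-02,  1.88083228e-03,  3.84205453e-05]), 'tcp_pos': array([6.50005852e-01, 6.88292574e-05, 2.04209445e-01]), 'tool_rot': array([-2.22133556e+00, -2.22154137e+00, -5.98027193e-05]), 'wrist_force': array([ 0.14595216, -0.23046789, -0.45630573]), 'wrist_torque': array([ 0.01873977,  0.01303713, -0.02554976]), 'grip_width': 0.08538412789344547}
```

View pics/scene0.png

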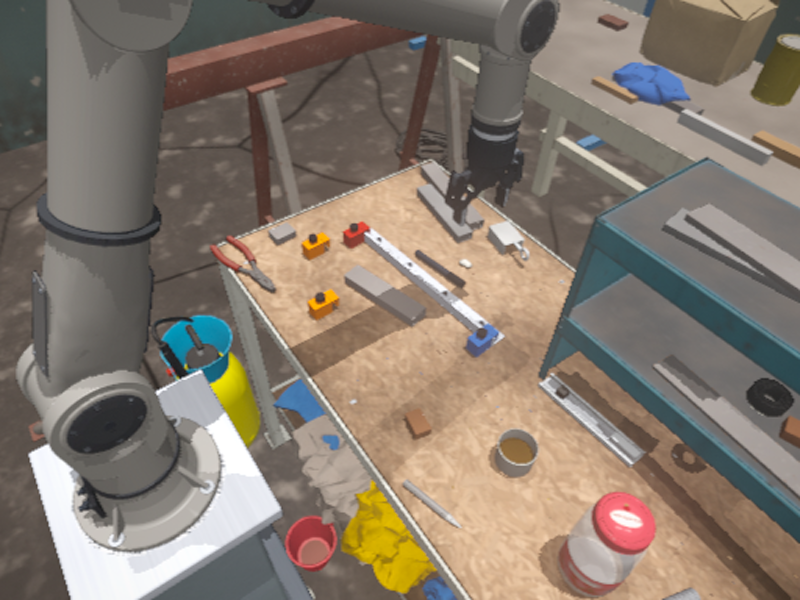

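View pics/side0.png

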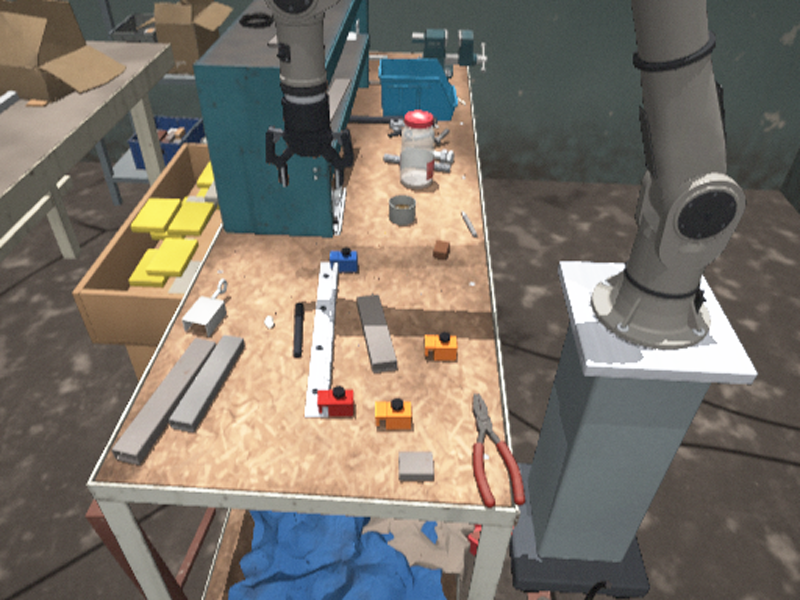

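The scene view shows the red stop at (357,233), at the left (+y) end of the fence, and the blue stop at (482,338). The tube lies between (350,275) and (420,315). Two orange look-alikes stand at (315,245) and (322,302). In the side view the red stop is at (337,402), the blue at (345,260), the tube from (370,300) to (380,365), and an orange block at (440,348) is near the tube. I'll fit the poses next.

```bash
cat > h.py <<'E'
from plant import status,vision,job,arm
import cv2,numpy as np
from scipy.optimize import minimize
def box(x0,x1,y0,y1,z1): return np.array([[x,y,z] for x in(x0,x1) for y in(y0,y1) for z in(0,z1)],float)
TUBE=[box(-.022,.022,-.0925,.0925,.024)]
FENCE=[box(0,.008,-.21,.21,.025),box(0,.038,-.21,.21,.005)]
STOP=[box(-.040,.0,-.015,.015,.034)]
def W(P,q):
    c,s=np.cos(q[2]),np.sin(q[2]); return np.c_[c*P[:,0]-s*P[:,1]+q[0],s*P[:,0]+c*P[:,1]+q[1],P[:,2]]
def proj(X,m):
    C=X@np.array(m["R"]).T+m["t"]; return np.c_[m["fx"]*C[:,0]/C[:,2]+m["cx"],m["fy"]*C[:,1]/C[:,2]+m["cy"]]
def ray(u,v,m,z):
    d=np.array(m["R"]).T@np.array([(u-m["cx"])/m["fx"],(v-m["cy"])/m["fy"],1]); c=-np.array(m["R"]).T@m["t"]
    return c+d*(z-c[2])/d[2]
def render(boxes,q,m):
    im=np.zeros((384,512),np.uint8)
    for b in boxes:
        h=cv2.convexHull(proj(W(b,q),m).astype(np.float32))
        t=np.zeros_like(im); cv2.fillConvexPoly(t,np.round(h*16).astype(np.int32),255,cv2.LINE_AA,4); im=np.maximum(im,t)
    return im/255.
def fit(boxes,views,q0,ignore=None):
    def c(p):
        e=0
        for k,(mask,m) in enumerate(views):
            r=render(boxes,p/np.array([100,100,30]),m)
            w=1 if ignore is None else ~ignore[k]
            e+=(abs(r-mask)*w).sum()/mask.sum()
        return e
    q0=np.array(q0)*[100,100,30]; best=None
    for sc in(2.,.7,.3):
        s=np.vstack([q0,q0+np.eye(3)*sc]); r=minimize(c,q0,method="Nelder-Mead",options=dict(initial_simplex=s,maxiter=150)); q0=r.x
    return q0/[100,100,30],r.fun/len(views)
def hue(im,mask):
    return cv2.cvtColor(im,cv2.COLOR_RGB2HSV)[mask][:, :].mean(0).round()
E
python3 - <<'E'
from h import *
T=[];F=[]
for n in("scene","side"):
    im=vision.snapshot(n);m=vision.camera_model(n)
    t=max([d for d in vision.masks_of("tube",n)],key=lambda d:d["mask"].sum()); T.append((t["mask"],m))
    f=vision.masks_of("fence",n)[0]; F.append((f["mask"],m))
    for s in("red_stop","blue_stop"):
        for d in vision.masks_of(s,n):
            v,u=np.nonzero(d["mask"]); print(n,s,round(d["p"],2),hue(im,d["mask"]),ray(u.mean(),v.mean(),m,.02).round(3))
    for s in("rust_block","grease_tin","offcut","pliers","marker_pen","centre_punch"):
        for d in vision.masks_of(s,n)[:1]:
            v,u=np.nonzero(d["mask"]); print(n,s,round(d["p"],2),ray(u.mean(),v.mean(),m,.01).round(3))
for nm,b,V,L in(("tube",TUBE,T,.024),("fence",FENCE,F,.02)):
    q0=[0,0,0]
    for mk,m in V:
        v,u=np.nonzero(mk);q0[:2]=ray(u.mean(),v.mean(),m,.012)[:2]; print(nm,np.round(q0,3))
    for k in(V,V[:1],V[1:]): print(fit(b,k,q0))
E
```

```text
scene red_stop 0.69 [ 16. 196. 187.] [0.407 0.152 0.02 ]
scene red_stop 0.66 [ 15. 199. 183.] [0.478 0.31  0.02 ]
scene blue_stop 0.49 [102.  84. 145.] [ 0.608 -0.095  0.02 ]
scene rust_block 0.78 [ 0.407 -0.167  0.01 ]
scene grease_tin 0.98 [ 0.507 -0.299  0.01 ]
scene offcut 0.59 [0.445 0.399 0.01 ]
scene pliers 0.96 [0.332 0.352 0.01 ]
scene marker_pen 0.55 [0.671 0.105 0.01 ]
scene centre_punch 0.46 [ 0.34  -0.287  0.01 ]
side red_stop 0.94 [ 25. 159. 190.] [0.483 0.315 0.02 ]
side red_stop 0.69 [ 23. 163. 162.] [0.578 0.296 0.02 ]
side red_stop 0.64 [ 24. 162. 189.] [0.405 0.154 0.02 ]
side blue_stop 0.58 [110. 154. 132.] [ 0.609 -0.091  0.02 ]
side blue_stop 0.38 [ 11. 122. 130.] [ 0.408 -0.147  0.02 ]
side rust_block 0.61 [ 0.407 -0.163  0.01 ]
side grease_tin 0.85 [ 0.499 -0.325  0.01 ]
side offcut 0.67 [0.446 0.402 0.01 ]
side pliers 0.7 [0.331 0.378 0.01 ]
side marker_pen 0.68 [0.671 0.125 0.01 ]
side centre_punch 0.64 [0.445 0.402 0.01 ]
tube [0.529 0.108 0.   ]
tube [0.526 0.122 0.   ]
(array([0.52853118, 0.11296817, 0.23152069]), np.float64(0.1505986781290315))
(array([0.52832959, 0.11397434, 0.22286705]), np.float64(0.16897015984920807))
(array([0.52887214, 0.11310005, 0.23569629]), np.float64(0.13210265426220302))
fence [0.619 0.095 0.   ]
fence [0.622 0.144 0.   ]
(array([0.60659622, 0.10389008, 0.08381199]), np.float64(0.3363295078797069))
(array([0.60272516, 0.14982368, 0.09274924]), np.float64(0.3756618436848423))
(array([0.60700177, 0.10224121, 0.08395262]), np.float64(0.234593837535014))
```

```bash
python3 -m pendant '[[6,1.7,-2.8,0,0,0,7],[6,1.3,-3,0,0,0,7],[6,1,-3.2,0,0,0,7],[6,0.5,-3,0,0,0,7],[6,0,0,0,0,0,7],[6,0,0,0,0,0,7],[6,0,0,0,0,0,7],[6,0,0,0,0,0,7]]' 30; python3 -m pendant '[[6,0,0,0,0,0,7],[6,0,0,0,0,0,7],[6,0,0,0,0,0,7],[6,0,0,0,0,0,7],[6,0,0,0,0,0,1],[6,0,0,0,0,0,0],[6,0,0,0,0,0,0],[6,0,0,0,0,0,0]]'
cat >> h.py <<'E'
from scipy.spatial.transform import Rotation as Ro
def tool(target_xyz=None,yaw=None):
    o=status.get_obs(); R=Ro.from_rotvec(o["tool_rot"]).as_matrix()
    print("t",round(o["time"],2),"tcp",o["tcp_pos"].round(4),"toolx",R[:,0].round(3),"z",R[:,2].round(3),"yawdeg",round(np.degrees(np.arctan2(R[1,0],R[0,0])),2),"F",o["wrist_force"].round(1),"w",round(o["grip_width"],4))
    if target_xyz is not None: print("shift cm",(R.T@(np.array(target_xyz)-o["tcp_pos"])*100).round(2))
E
python3 - <<'E'
from h import *
tool([.46,.115,.15])
im=vision.snapshot("wrist");cv2.imwrite("pics/w1.png",im[:,:,::-1])
E
```

```text
time: 2.27
tcp_pos: [0.5334, 0.0693, 0.2029]
tool_rot: [-3.014, -0.884, 0.0]
wrist_force: [0.7, -0.6, 0.3]
grip_width: 0.06
time: 2.93
tcp_pos: [0.5332, 0.0701, 0.204]
tool_rot: [-3.139, -0.088, -0.003]
wrist_force: [-0.5, -0.6, 0.3]
grip_width: 0.0599
t 2.93 tcp [0.5332 0.0701 0.204 ] toolx [0.998 0.056 0.002] z [ 0.002  0.001 -1.   ] yawdeg 3.21 F [-0.5 -0.6  0.3] w 0.0599
shift cm [-7.06 -4.89  5.39]
```

View pics/w1.png

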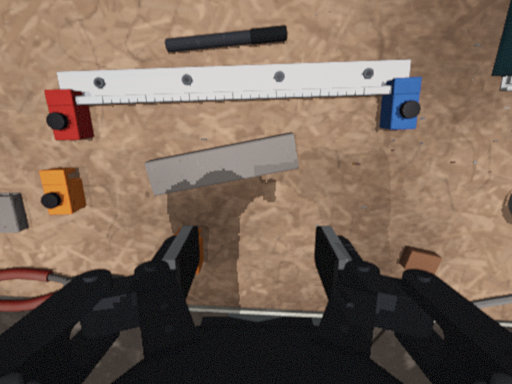

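The wrist view shows the red stop at (67,115), the blue at (402,103) and the fence face along about y=100. The tube runs from (150,178) to (295,150) with clear space around it. An orange block sits under the left finger at (200,250).

```bash
cat >> h.py <<'E'
def look(qt=(.5285,.113,.23),qf=(.607,.103,.084)):
    im=vision.snapshot("wrist");m=vision.camera_model("wrist")
    t=[d for d in vision.masks_of("tube","wrist")]
    if t:
        c=lambda d:-np.linalg.norm(np.array(ray(*np.argwhere(d["mask"]).mean(0)[::-1],m,.02))[:2]-qt[:2])
        q,e=fit(TUBE,[(max(t,key=c)["mask"],m)],qt); print("tube",q.round(4),round(e,3))
    f=vision.masks_of("fence","wrist")
    if f:
        f,e=fit(FENCE,[(f[0]["mask"],m)],qf); print("fence",f.round(4),round(e,3))
    for s in("red_stop","blue_stop"):
        for d in vision.masks_of(s,"wrist"):
            v,u=np.nonzero(d["mask"]); h=hue(im,d["mask"]);p=ray(u.mean(),v.mean(),m,.02)
            if p[0]<.53: continue
            r,e=fit(STOP,[(d["mask"],m)],[p[0]+.02,p[1],.08]); print(s,h,r.round(4),round(e,3))
    return im
E
python3 - <<'E'
from h import *
im=look()
m=vision.camera_model("wrist")
for u,v,z in((77,102,.025),(390,93,.025)): print(ray(u,v,m,z).round(4))
E
```

```text
tube [0.5304 0.1133 0.2436] 0.088
fence [0.6089 0.1021 0.0853] 0.136
red_stop [ 32. 168. 122.] [ 0.5952  0.2933 -0.1402] 0.274
blue_stop [108. 136. 124.] [ 0.6279 -0.0919  0.1306] 0.298
[0.5952 0.2806 0.025 ]
[ 0.6245 -0.0774  0.025 ]
```

```bash
python3 -m pendant '[[6,-1.85,-1.2,1.5,0,0,-0.8],[6,-1.85,-1.2,2,0,0,-0.8],[6,-1.8,-1.2,2,0,0,0],[6,-1.8,-1.2,2,0,0,0],[6,0,0,2,0,0,0],[6,0,0,2,0,0,0],[6,0,0,2,0,0,0],[6,0,0,0,0,0,0]]'
python3 -c "
from h import *
tool([.458,.113,.004])"
```

```text
time: 3.9
tcp_pos: [0.4575, 0.1147, 0.0661]
tool_rot: [-3.136, -0.133, -0.016]
wrist_force: [-0.6, -0.6, -0.1]
grip_width: 0.0601
t 3.9 tcp [0.4575 0.1147 0.0661] toolx [0.996 0.085 0.01 ] z [ 0.01   0.003 -1.   ] yawdeg 4.87 F [-0.6 -0.6 -0.1] w 0.0601
shift cm [-0.03  0.19  6.21]
```

```bash
python3 -m pendant '[[6,0,0.1,1.5,0,-0.5,0],[6,0,0.1,1.5,0,0,0],[6,0,0,1.2,0,0,0],[6,0,0,0.8,0,0,0],[6,0,0,0.6,0,0,0],[6,0,0,0.4,0,0,0],[6,0,0,0,0,0,0],[6,0,0,0,0,0,0]]'
python3 -c "
from h import *
tool([.458,.113,.006])"
```

```text
time: 4.57
tcp_pos: [0.4632, 0.1141, 0.0086]
tool_rot: [-3.134, -0.134, -0.014]
wrist_force: [-0.9, 0.1, 0.6]
grip_width: 0.06
t 4.57 tcp [0.4632 0.1141 0.0086] toolx [0.996 0.085 0.009] z [ 0.009  0.005 -1.   ] yawdeg 4.88 F [-0.9  0.1  0.6] w 0.06
shift cm [-0.53  0.07  0.26]
```

```bash
python3 -m pendant '[[6,0,0,0.3,0,0,0],[6,0.7,0,0,0,0,0],[6,0.7,0,0,0,0,0],[6,0.7,0,0,0,0,0],[6,0.7,0,0,0,0,0],[6,0.7,0,0,0,0,0],[6,0.7,0,0,0,0,0],[6,0.7,0,0,0,0,0]]'; python3 -m pendant '[[6,0.6,0,0,0,0,0],[6,0.6,0,0,0,0,0],[6,0.5,0,0,0,0,0],[6,0.5,0,0,0,0,0],[6,0.4,0,0,0,0,0],[6,0.4,0,0,0,0,0],[6,0.4,0,0,0,0,0],[6,0,0,0,0,0,0]]'
python3 - <<'E'
from h import *
tool([.554,.113,.006])
im=look((.57,.11,.084));cv2.imwrite("pics/w2.png",im[:,:,::-1])
E
```

```text
time: 5.23
tcp_pos: [0.5187, 0.1194, 0.0083]
tool_rot: [-3.132, -0.134, -0.021]
wrist_force: [0.1, -0.1, 0.2]
grip_width: 0.0602
time: 5.9
tcp_pos: [0.5582, 0.1227, 0.0086]
tool_rot: [-3.132, -0.133, -0.022]
wrist_force: [0.1, 0.1, -0.3]
grip_width: 0.0597
t 5.9 tcp [0.5582 0.1227 0.0086] toolx [0.996 0.085 0.014] z [ 0.014  0.007 -1.   ] yawdeg 4.88 F [ 0.1  0.1 -0.3] w 0.0597
shift cm [-0.5   0.93  0.25]
tube [0.5294 0.1137 0.2478] 0.649
fence [0.6085 0.1058 0.087 ] 0.029
red_stop [ 44. 191.  71.] [0.5663 0.3106 0.0504] 1.0
```

View pics/w2.png

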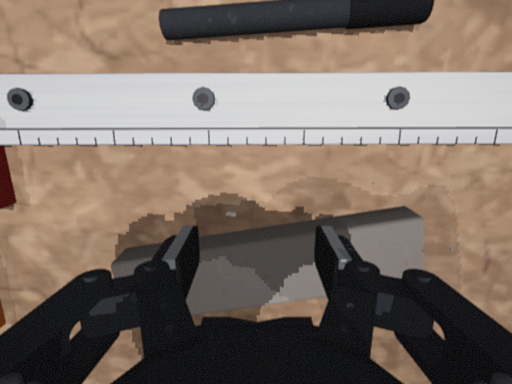

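The tube has not moved: it is still where it started in the wrist view, (115–425, 210–310), and the open fingertips passed over it. I'll back off and descend until the tips touch the bench.

```bash
python3 -m pendant '[[6,0,0,-2,0,0,0],[6,-2,0,-1,0,-0.4,0],[6,-3,0,0,0,-0.4,0],[6,-3,0.3,0,0,0,0],[6,-1.8,0.3,0,0,0,0],[5,-0.5,0.3,1,0,0,0],[5,0,0,1,0,0,0],[5,0,0,0.5,0,0,0]]'
python3 -c "
from h import *
tool([.458,.113,.0])"
```

```text
time: 6.82
tcp_pos: [0.4502, 0.1047, 0.0145]
tool_rot: [-3.131, -0.135, -0.003]
wrist_force: [0.2, 0.3, -0.6]
grip_width: 0.0501
t 6.82 tcp [0.4502 0.1047 0.0145] toolx [0.996 0.086 0.002] z [ 0.002  0.007 -1.   ] yawdeg 4.94 F [ 0.2  0.3 -0.6] w 0.0501
shift cm [ 0.84 -0.75  1.46]
```

```bash
python3 -m pendant '[[5,0.3,-0.5,0.8,-0.4,0,0],[5,0.3,0,0.8,0,0,0],[5,0,0,0.3,0,0,0],[5,0,0,0.3,0,0,0],[5,0,0,0.3,0,0,0],[5,0,0,0,0,0,0],[5,0,0,0,0,0,0],[5,0,0,0,0,0,0]]'
python3 -m pendant '[[5,0,0,0.3,0,0,0],[5,0,0,0.3,0,0,0],[5,0,0,0.3,0,0,0],[5,0,0,0,0,0,0],[5,0,0,0,0,0,0],[5,0,0,0,0,0,0],[5,0,0,0,0,0,0],[5,0,0,0,0,0,0]]'
python3 -c "
from h import *
tool([.458,.113,.0])"
```

```text
time: 7.48
tcp_pos: [0.4594, 0.1121, -0.015]
tool_rot: [3.138, 0.136, 0.003]
wrist_force: [-0.6, -0.1, 0.1]
grip_width: 0.0501
time: 8.15
tcp_pos: [0.4601, 0.112, -0.024]
tool_rot: [3.138, 0.135, 0.006]
wrist_force: [0.6, 0.5, 0.9]
grip_width: 0.0499
t 8.15 tcp [ 0.4601  0.112  -0.024 ] toolx [0.996 0.086 0.004] z [ 0.004 -0.    -1.   ] yawdeg 4.94 F [0.6 0.5 0.9] w 0.0499
shift cm [-0.19 -0.11 -2.41]
```

```bash
python3 - <<'E'
from h import *
tool()
a=vision.snapshot("side");b=vision.snapshot("scene")
A=cv2.resize(a[150:290,180:320,::-1],(560,560),interpolation=cv2.INTER_CUBIC)
cv2.imwrite("pics/s3.png",A)
o=status.get_obs()
for n in("side","scene"): print(n,proj(np.array([o["tcp_pos"],[*o["tcp_pos"][:2],0],[*o["tcp_pos"][:2],.03]]),vision.camera_model(n)).round(1).tolist())
m=vision.camera_model("wrist"); print("wristcam",-np.array(m["R"]).T@m["t"],m["fx"])
E
```

```text
t 8.15 tcp [ 0.4601  0.112  -0.024 ] toolx [0.996 0.086 0.004] z [ 0.004 -0.    -1.   ] yawdeg 4.94 F [0.6 0.5 0.9] w 0.0499
side [[263.1, 221.7], [263.4, 215.7], [263.8, 207.9]]
scene [[227.5, 204.5], [227.3, 199.6], [227.0, 193.2]]
wristcam [0.52783867 0.11856055 0.14524454] 290.23718145428876
```

View pics/s3.png

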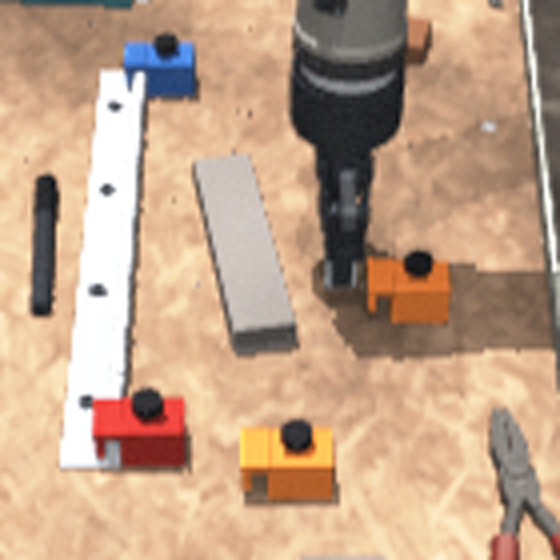

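The fingertip is at crop (342,288), roughly 10 mm above the bench even though the TCP z reads -0.024. I'll feel for the bench in small steps.

```bash
python3 -m pendant '[[5,0,0,0.2,0,0,0],[5,0,0,0.2,0,0,0],[5,0,0,0,0,0,0],[5,0,0,0,0,0,0],[5,0,0,0,0,0,0],[5,0,0,0,0,0,0],[5,0,0,0,0,0,0],[5,0,0,0,0,0,0]]'
python3 - <<'E'
from h import *
o=status.get_obs();tool()
R=Ro.from_rotvec(o["tool_rot"]).as_matrix()
for z in(0,.01,.02): 
  P=o["tcp_pos"]-R[:,1]*.033; P[2]=z; print(z,proj(P[None],vision.camera_model("side")),proj(P[None],vision.camera_model("scene")))
E
```

```text
time: 8.92
tcp_pos: [0.4602, 0.1121, -0.0284]
tool_rot: [3.138, 0.135, 0.006]
wrist_force: [0.6, -0.1, 0.4]
grip_width: 0.0502
t 8.92 tcp [ 0.4602  0.1121 -0.0284] toolx [0.996 0.086 0.004] z [ 0.004 -0.    -1.   ] yawdeg 4.94 F [ 0.6 -0.1  0.4] w 0.0502
0 [[263.9971747  223.58170859]] [[221.01032682 193.53986289]]
0.01 [[264.12820344 221.01844367]] [[220.8677984  191.43025305]]
0.02 [[264.26075036 218.42547925]] [[220.7234125  189.29314987]]
```

```bash
python3 -m pendant '[[5,0.7,0,-0.2,0,0,0],[5,0.6,0,0,0,0,0],[5,0.6,0,0,0,0,0],[5,0.6,0,0,0,0,0],[5,0.6,0,0,0,0,0],[5,0.6,0,0,0,0,0],[5,0.6,0,0,0,0,0],[5,0,0,0,0,0,0]]'
python3 - <<'E'
from h import *
tool([.554,.113,-.024])
im=look((.545,.11,.12));cv2.imwrite("pics/w4.png",im[:,:,::-1])
E
```

```text
time: 9.58
tcp_pos: [0.5063, 0.1166, -0.0263]
tool_rot: [3.138, 0.137, 0.001]
wrist_force: [-0.3, -0.3, 1.3]
grip_width: 0.0499
t 9.58 tcp [ 0.5063  0.1166 -0.0263] toolx [0.996 0.087 0.001] z [ 0.001 -0.    -1.   ] yawdeg 5.0 F [-0.3 -0.3  1.3] w 0.0499
shift cm [ 4.73  0.77 -0.23]
tube [0.5421 0.1132 0.136 ] 0.066
fence [0.607  0.1269 0.0874] 0.009
```

View pics/w4.png

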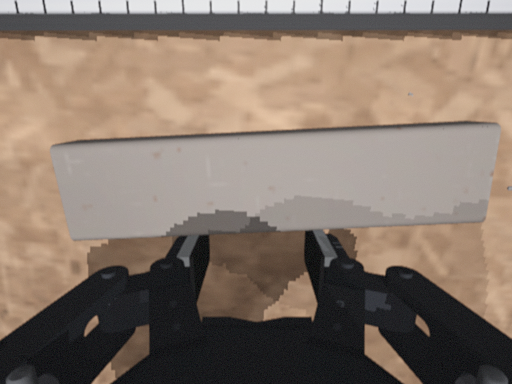

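The tips now push the tube: in this view it lies at (55–498, 125–238) in front of the fingers, nearly square. I'll continue.

```bash
python3 -m pendant '[[5,0.6,0,0,0,0,0],[5,0.6,0,0,0,0,0],[5,0.6,0,0,0,0,0],[5,0.6,0,0,0,0,0],[5,0.6,0,0,0,0,0],[5,0.5,0,0,0,0,0],[5,0.4,0,0,0,0,0],[5,0,0,0,0,0,0]]'
python3 - <<'E'
from h import *
tool([.554,.113,-.024])
im=look((.58,.11,.084));
E
```

```text
time: 10.5
tcp_pos: [0.5432, 0.1192, -0.0273]
tool_rot: [3.137, 0.137, -0.013]
wrist_force: [-1.1, 0.5, -0.5]
grip_width: 0.0499
t 10.5 tcp [ 0.5432  0.1192 -0.0273] toolx [ 0.996  0.087 -0.009] z [-0.008 -0.002 -1.   ] yawdeg 4.99 F [-1.1  0.5 -0.5] w 0.0499
shift cm [ 1.01  0.71 -0.33]
tube [0.5781 0.1141 0.0827] 0.06
fence [0.6063 0.1347 0.0864] 0.021
```

Tube at (0.578, 0.114), parallel to the fence, about 8 mm short. Next I'll back off and go round to the right end with the fingers shut.

```bash
python3 -m pendant '[[5,-1.5,0,0,0,0,0],[5,-0.5,0,-2.5,0,0.5,0],[5,0,0,-3.5,0,0,0],[0,0,1,-3.5,0,0,0],[0,1.2,3.3,0,0,0,0],[0,1.2,3.3,0,0,0,0],[0,1.2,3.2,0,0,0,0],[0,1.2,2,0,0,0,0]]'
python3 -c "
from h import *
tool([.5885,-.01,.04])"
```

```text
time: 11.42
tcp_pos: [0.582, -0.0012, 0.0738]
tool_rot: [-3.135, -0.164, -0.008]
wrist_force: [-0.5, -0.1, 1.0]
grip_width: 0.0001
t 11.42 tcp [ 0.582  -0.0012  0.0738] toolx [0.995 0.104 0.005] z [ 0.005  0.002 -1.   ] yawdeg 5.98 F [-0.5 -0.1  1. ] w 0.0001
shift cm [0.54 0.95 3.38]
```

```bash
python3 -m pendant '[[0,0.5,0.9,1.7,0,0,1],[0,0,0.1,1.7,0,0,0],[0,0,0,0,0,0,0],[0,0,0,0,0,0,0],[0,0,0,0,0,0,0],[0,0,0,0,0,0,0],[0,0,0,0,0,0,0],[0,0,0,0,0,0,0]]'
python3 - <<'E'
from h import *
tool([.5885,-.01,.01])
a=vision.snapshot("side"); w=vision.snapshot("wrist")
A=cv2.resize(a[150:290,160:300,::-1],(400,400),interpolation=cv2.INTER_CUBIC)
cv2.imwrite("pics/s5.png",np.hstack([A,cv2.resize(w[:,:,::-1],(400,300))[:400] if 0 else cv2.copyMakeBorder(cv2.resize(w[:,:,::-1],(400,300)),0,100,0,0,cv2.BORDER_CONSTANT)]))
o=status.get_obs()["tcp_pos"]
for z in(0,.02,o[2]): print(z,((proj(np.array([[o[0],o[1],z]]),vision.camera_model("side"))-[160,150])*400/140).round(0))
E
```

```text
time: 12.08
tcp_pos: [0.5948, -0.0178, 0.0441]
tool_rot: [3.138, 0.123, 0.029]
wrist_force: [0.3, 0.1, 0.5]
grip_width: -0.0001
t 12.08 tcp [ 0.5948 -0.0178  0.0441] toolx [0.997 0.078 0.019] z [ 0.019 -0.001 -1.   ] yawdeg 4.49 F [0.3 0.1 0.5] w -0.0001
shift cm [-0.63 -0.83  3.4 ]
0 [[178. 102.]]
0.02 [[177.  88.]]
0.044027320150146404 [[177.  70.]]
```

View pics/s5.png

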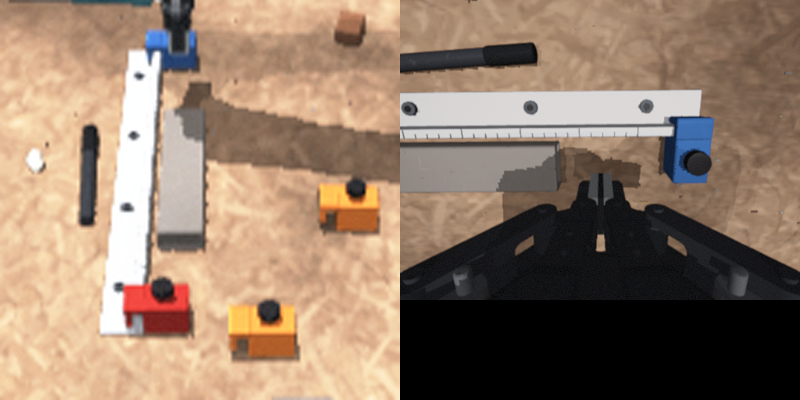

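The shut tips are at crop (178,50), about 25 mm above where the reported TCP projects (177,70). The TCP reading is therefore about 25 mm low in z. The tube's right end and the finger are clear of each other.

```bash
python3 -m pendant '[[0,-0.7,0,1,0,-1,0],[0,-0.1,0,1,0,0,0],[0,0,0,1,0,0,0],[0,0,0,1,0,0,0],[0,0,0,0.7,0,0,0],[0,0,0,0.4,0,0,0],[0,0,0,0,0,0,0],[0,0,0,0,0,0,0]]'
python3 - <<'E'
from h import *
tool([.5885,-.01,-.017])
E
```

```text
time: 12.85
tcp_pos: [0.5845, -0.0179, -0.0142]
tool_rot: [3.137, 0.124, -0.006]
wrist_force: [-0.4, -0.5, 0.4]
grip_width: 0.0002
t 12.85 tcp [ 0.5845 -0.0179 -0.0142] toolx [ 0.997  0.079 -0.004] z [-0.004 -0.002 -1.   ] yawdeg 4.54 F [-0.4 -0.5  0.4] w 0.0002
shift cm [ 0.46 -0.76  0.27]
```

```bash
python3 -m pendant '[[0,0.4,-0.8,0.2,0,0,0],[0,0,-0.8,0,0,0,0],[0,0,-0.8,0,0,0,0],[0,0,-0.8,0,0,0,0],[0,0,-0.8,0,0,0,0],[0,0,-0.8,0,0,0,0],[0,0,-0.6,0,0,0,0],[0,0,-0.3,0,0,0,0]]'
python3 - <<'E'
from h import *
tool([.5885,.09,-.017])
look((.577,.14,.084))
E
```

```text
time: 13.52
tcp_pos: [0.5854, 0.0439, -0.0152]
tool_rot: [3.135, 0.125, -0.002]
wrist_force: [-0.1, -0.8, -0.9]
grip_width: -0.0002
t 13.52 tcp [ 0.5854  0.0439 -0.0152] toolx [ 0.997  0.079 -0.001] z [-0.001 -0.004 -1.   ] yawdeg 4.55 F [-0.1 -0.8 -0.9] w -0.0002
shift cm [ 0.68 -4.57  0.16]
tube [0.5757 0.1564 0.1317] 0.188
fence [0.6077 0.1264 0.0882] 0.035
blue_stop [109. 169.  59.] [ 0.6267 -0.0917  0.1079] 0.203
```

```bash
python3 - <<'E'
from h import *
a=vision.snapshot("side"); w=vision.snapshot("wrist")
T=[d for d in vision.masks_of("tube","side")]
m=vision.camera_model("side")
d=min(T,key=lambda d:np.linalg.norm(ray(*np.argwhere(d["mask"]).mean(0)[::-1],m,.02)[:2]-[.577,.15]))
print(fit(TUBE,[(d["mask"],m)],(.577,.15,.1)))
A=cv2.resize(a[170:280,180:290,::-1],(400,400),interpolation=cv2.INTER_CUBIC)
cv2.imwrite("pics/s6.png",np.hstack([A,cv2.copyMakeBorder(cv2.resize(w[:,:,::-1],(400,300)),0,100,0,0,cv2.BORDER_CONSTANT)]))
E
```

```text
(array([0.57456674, 0.15108327, 0.10954461]), np.float64(0.1255763843999138))
```

View pics/s6.png

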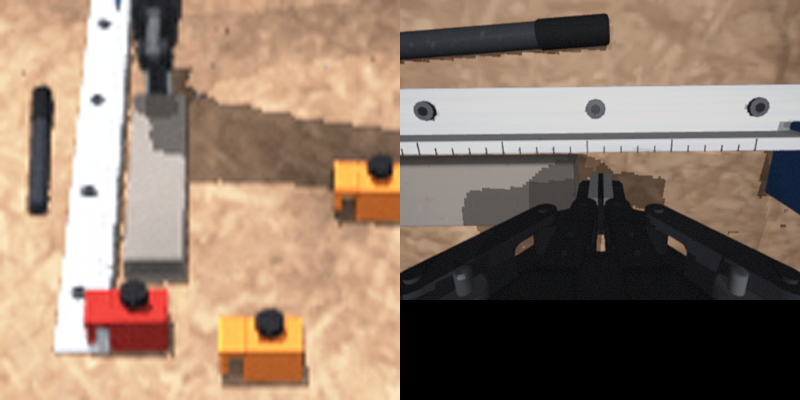

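The wrist view shows the tube with its end at the finger. The side crop shows its far end at (155,278), about 35 mm short of the red stop and slightly rotated. I'll continue.

```bash
python3 -m pendant '[[0,0,0.4,0,0,0,0],[0,-0.5,0.2,0,0,0,0],[0,0,-0.7,0,0,0,0],[0,0,-0.7,0,0,0,0],[0,0,-0.7,0,0,0,0],[0,0,-0.7,0,0,0,0],[0,0,-0.7,0,0,0,0],[0,0,-0.3,0,0,0,0]]'
python3 - <<'E'
from h import *
tool([.5885,.09,-.017])
m=vision.camera_model("side");vision.snapshot("side")
T=vision.masks_of("tube","side")
d=min(T,key=lambda d:np.linalg.norm(ray(*np.argwhere(d["mask"]).mean(0)[::-1],m,.02)[:2]-[.577,.17]))
print(fit(TUBE,[(d["mask"],m)],(.577,.17,.1)))
look((.577,.17,.084))
E
```

```text
time: 14.58
tcp_pos: [0.5778, 0.0716, -0.015]
tool_rot: [3.132, 0.113, -0.001]
wrist_force: [0.1, -2.2, 0.9]
grip_width: 0.0002
t 14.58 tcp [ 0.5778  0.0716 -0.015 ] toolx [ 0.997  0.072 -0.001] z [-0.    -0.008 -1.   ] yawdeg 4.14 F [ 0.1 -2.2  0.9] w 0.0002
shift cm [ 1.2  -1.76  0.18]
(array([0.57538427, 0.16139366, 0.11906973]), np.float64(0.37789506540677054))
fence [0.6083 0.1162 0.0872] 0.022
red_stop [ 89.   4. 199.] [0.6418 0.1648 0.0518] 0.807
```

```bash
python3 -m pendant '[[0,0,-0.5,0,0,0,-0.5],[0,0,-0.5,0,0,0,0],[0,0,-0.3,0,0,0,0],[0,0,0,0,0,0,0],[0,0,0,0,0,0,0],[0,0,0,0,0,0,0],[0,0,0,0,0,0,0],[0,0,0,0,0,0,0]]'
python3 - <<'E'
from h import *
tool()
a=vision.snapshot("side"); w=vision.snapshot("wrist")
A=cv2.resize(a[170:280,180:290,::-1],(400,400),interpolation=cv2.INTER_CUBIC)
cv2.imwrite("pics/s7.png",np.hstack([A,cv2.copyMakeBorder(cv2.resize(w[:,:,::-1],(400,300)),0,100,0,0,cv2.BORDER_CONSTANT)]))
E
```

```text
time: 15.6
tcp_pos: [0.5771, 0.0802, -0.0151]
tool_rot: [3.128, 0.12, -0.001]
wrist_force: [0.1, -1.9, 0.3]
grip_width: -0.0003
t 15.6 tcp [ 0.5771  0.0802 -0.0151] toolx [ 0.997  0.076 -0.001] z [-0.    -0.011 -1.   ] yawdeg 4.38 F [ 0.1 -1.9  0.3] w -0.0003
```

View pics/s7.png

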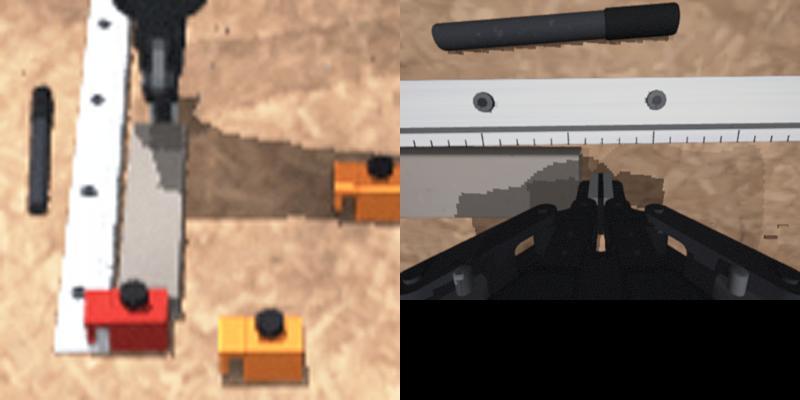

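In the side crop the tube's far end is at the red stop, around (170,290), and its robot side sticks out about 10 mm past it. In the wrist view a gap to the fence remains. I'll go round to seat it flat.

```bash
python3 -m pendant '[[0,0,1.2,0,0,0,0],[0,0,0,-3,0.3,0,-0.4],[0,0,0,-3,0.3,0,0],[5,-1.2,-2.8,0,0,0,0],[5,-1.2,-2.8,0,0,0,0],[5,-1.2,-2.8,0,0,0,0],[5,-0.8,-2.6,0,0,0,0],[5,0,0,0,0,0,0]]'
python3 - <<'E'
from h import *
tool([.527,.177,-.026])
look((.577,.182,.1))
E
```

```text
time: 16.37
tcp_pos: [0.5252, 0.1739, 0.0481]
tool_rot: [-3.135, -0.117, -0.0]
wrist_force: [-0.7, 0.1, -0.9]
grip_width: 0.0499
t 16.37 tcp [0.5252 0.1739 0.0481] toolx [0.997 0.075 0.   ] z [-0.     0.004 -1.   ] yawdeg 4.29 F [-0.7  0.1 -0.9] w 0.0499
shift cm [ 0.2  -0.27  7.41]
tube [0.5749 0.1835 0.0685] 0.057
fence [0.6114 0.0786 0.0871] 0.083
red_stop [ 29. 159. 130.] [0.6085 0.2964 0.0572] 0.434
```

```bash
python3 -m pendant '[[5,0,-0.3,2,0,0,-0.6],[5,0,0,2,0,0,0],[5,0,0,1.6,0,0,0],[5,0,0,0.9,0,0,0],[5,0,0,0.4,0,0,0],[5,0,0,0,0,0,0],[5,0.6,0,0,0,0,0],[5,0.4,0,0,0,0,0]]'
python3 -m pendant '[[5,0.4,0,0,0,0,0],[5,0.3,0,0,0,0,0],[5,0.3,0,0,0,0,0],[5,0.2,0,0,0,0,0],[5,0.2,0,0,0,0,0],[5,0.2,0,0,0,0,0],[5,0,0,0,0,0,0],[5,0,0,0,0,0,0]]'
python3 - <<'E'
from h import *
tool()
look((.578,.185,.08))
E
```

```text
time: 17.28
tcp_pos: [0.5437, 0.1589, -0.0223]
tool_rot: [3.137, 0.094, 0.008]
wrist_force: [-0.8, 0.1, -1.3]
grip_width: 0.0498
time: 17.95
tcp_pos: [0.5464, 0.1588, -0.0212]
tool_rot: [3.132, 0.103, -0.043]
wrist_force: [-1.7, -0.5, -0.7]
grip_width: 0.0504
t 17.95 tcp [ 0.5464  0.1588 -0.0212] toolx [ 0.997  0.065 -0.028] z [-0.027 -0.009 -1.   ] yawdeg 3.75 F [-1.7 -0.5 -0.7] w 0.0504
tube [0.5783 0.1876 0.0942] 0.105
fence [0.6078 0.1191 0.0869] 0.027
```

```bash
python3 - <<'E'
from h import *
o=status.get_obs();print(o["joints"].round(3),o["joint_torque"].round(1),o["wrist_torque"].round(2))
a=vision.snapshot("side"); w=vision.snapshot("wrist")
A=cv2.resize(a[170:280,180:290,::-1],(400,400),interpolation=cv2.INTER_CUBIC)
cv2.imwrite("pics/s8.png",np.hstack([A,cv2.copyMakeBorder(cv2.resize(w[:,:,::-1],(400,300)),0,100,0,0,cv2.BORDER_CONSTANT)]))
E
```

```text
[-0.468  0.543  0.141  1.899 -0.11   0.735 -1.768] [  0.2 -46.5   3.3 -18.7   0.   -0.6  -0.1] [-0.07  0.43  0.05]
```

View pics/s8.png

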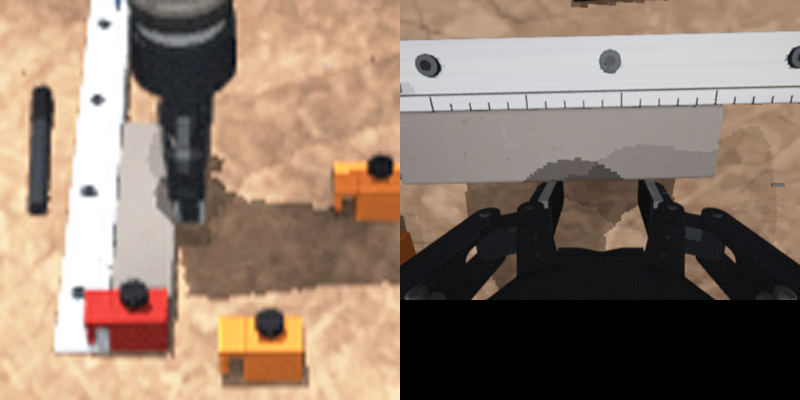

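The wrist view shows the tube nearly against the fence along (400–722, 107–113). The side crop shows its far end at the red stop. The fingers have drifted about 25 mm to the right of the tube's middle, so I'll back off, recentre and push again.

```bash
python3 -m pendant '[[5,-1,0,0,0,1.2,-0.8],[5,0,-1.4,0,0.4,0.4,-0.4],[5,0,-1.2,0,0,0,0],[5,0,0,0,0,0,0],[5,0.5,0,0,0,0,0],[5,0.5,0,0,0,0,0],[5,0.4,0,0,0,0,0],[5,0.4,0,0,0,0,0]]'
python3 -c "
from h import *
tool()"
python3 -m pendant '[[5,0.4,0,0,0,0.3,0],[5,0.4,0,0,0,0.3,0],[5,0.4,0,0,0,0.3,0],[5,0.4,0,0,0,0.3,0],[5,0.4,0,0,0,0.3,0],[5,0.4,0,0,0,0,0],[5,0,0,0,0,0,0],[5,0,0,0,0,0,0]]'
python3 - <<'E'
from h import *
tool()
look((.578,.185,.08))
E
```

```text
time: 18.97
tcp_pos: [0.545, 0.1881, -0.0211]
tool_rot: [3.137, 0.138, -0.028]
wrist_force: [-9.7, -0.5, 7.6]
grip_width: 0.0501
t 18.97 tcp [ 0.545   0.1881 -0.0211] toolx [ 0.996  0.088 -0.018] z [-0.018 -0.002 -1.   ] yawdeg 5.05 F [-9.7 -0.5  7.6] w 0.0501
time: 19.63
tcp_pos: [0.543, 0.1868, -0.0262]
tool_rot: [3.128, 0.137, -0.086]
wrist_force: [-3.1, 0.4, 1.4]
grip_width: 0.0502
t 19.63 tcp [ 0.543   0.1868 -0.0262] toolx [ 0.995  0.087 -0.055] z [-0.054 -0.012 -0.998] yawdeg 5.01 F [-3.1  0.4  1.4] w 0.0502
tube [0.5771 0.1868 0.0891] 0.126
fence [0.6078 0.1209 0.0879] 0.057
red_stop [ 22. 194. 115.] [0.5867 0.3137 0.0855] 0.308
```

```bash
python3 -m pendant '[[5,-1.5,0,0,0,0,0],[5,0,0,-3,0,-1,0],[5,0,0,-3.5,0,-1,0],[0,0.8,3,-1,0,0,0],[0,1.3,3.2,0,0,0,0],[0,1.3,3.2,0,0,0,0],[0,1.3,3.3,0,0,0,0],[0,0.3,0.3,0,0,0,0]]'
python3 - <<'E'
from h import *
tool([.587,.06,-.015])
look((.578,.185,.08))
E
```

```text
time: 20.55
tcp_pos: [0.6038, 0.0594, 0.0519]
tool_rot: [3.124, 0.151, -0.113]
wrist_force: [0.1, -1.7, 0.3]
grip_width: -0.0003
t 20.55 tcp [0.6038 0.0594 0.0519] toolx [ 0.993  0.096 -0.073] z [-0.072 -0.015 -0.997] yawdeg 5.5 F [ 0.1 -1.7  0.3] w -0.0003
shift cm [-1.17 -0.27  6.79]
tube [0.5747 0.1906 0.1401] 0.248
fence [0.6091 0.108  0.0871] 0.072
blue_stop [107. 142. 106.] [ 0.6285 -0.0863  0.2591] 0.286
```

```bash
python3 -m pendant '[[0,-0.8,0,0,0.8,4.2,0.5],[0,0,0,0,0,0,0],[0,0,0,0,0,0,0],[0,0,0,0,0,0,0],[0,0,0,0,0,0,0],[0,0,0,0,0,0,0],[0,0,0,0,0,0,0],[0,0,0,0,0,0,0]]'
python3 - <<'E'
from h import *
tool([.587,.06,-.015])
im=look((.578,.185,.08))
cv2.imwrite("pics/w9.png",im[:,:,::-1])
E
```

```text
time: 21.47
tcp_pos: [0.5861, 0.0813, 0.0489]
tool_rot: [-3.12, -0.179, 0.017]
wrist_force: [0.6, 0.9, 0.2]
grip_width: 0.0002
t 21.47 tcp [0.5861 0.0813 0.0489] toolx [ 0.993  0.115 -0.01 ] z [-0.012  0.016 -1.   ] yawdeg 6.59 F [0.6 0.9 0.2] w 0.0002
shift cm [-0.09  2.23  6.36]
tube [0.5773 0.1878 0.1178] 0.169
fence [0.6088 0.1134 0.0869] 0.047
blue_stop [109. 166.  86.] [ 0.6268 -0.0935  0.0833] 0.207
```

View pics/w9.png

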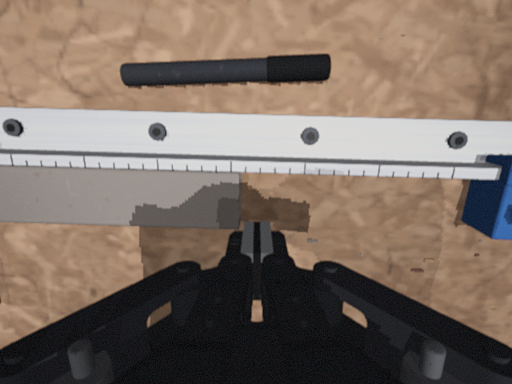

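The wrist view shows the tube's right end at (240,170–228), flush under the fence's graduated edge. The fingers are just to its right; I'll move clear by 22 mm and lower.

```bash
python3 -m pendant '[[0,0,1.6,0,-0.6,0.5,1.6],[0,0,1.2,0,0,0,0],[0,0,0,2,0,0,0],[0,0,0,1.8,0,0,0],[0,0,0,1.2,0,0,0],[0,0,0,0.6,0,0,0],[0,0,0,0.3,0,0,0],[0,0,0,0,0,0,0]]'
python3 - <<'E'
from h import *
tool([.588,.06,-.015])
E
```

```text
time: 22.38
tcp_pos: [0.5907, 0.0417, -0.0116]
tool_rot: [-3.138, -0.118, -0.004]
wrist_force: [-0.0, 0.4, 0.9]
grip_width: -0.0002
t 22.38 tcp [ 0.5907  0.0417 -0.0116] toolx [0.997 0.075 0.002] z [ 0.002  0.001 -1.   ] yawdeg 4.31 F [-0.   0.4  0.9] w -0.0002
shift cm [-0.13 -1.85  0.35]
```

```bash
python3 -m pendant '[[0,0,-0.8,0.2,0,0,0],[0,0,-0.8,0,0,0,0],[0,0,-0.8,0,0,0,0],[0,0,-0.6,0,0,0,0],[0,0,-0.4,0,0,0,0],[0,0,-0.4,0,0,0,0],[0,0,-0.3,0,0,0,0],[0,0,-0.3,0,0,0,0]]'
python3 -m pendant '[[0,0,-0.3,0,0,0,0],[0,0,-0.3,0,0,0,0],[0,0,-0.3,0,0,0,0],[0,0,-0.3,0,0,0,0],[0,0,-0.3,0,0,0,0],[0,0,-0.3,0,0,0,0],[0,0,-0.3,0,0,0,0],[0,0,-0.3,0,0,0,0]]'
python3 - <<'E'
from h import *
tool()
E
```

```text
time: 23.05
tcp_pos: [0.5897, 0.0833, -0.0109]
tool_rot: [3.131, 0.119, 0.012]
wrist_force: [1.1, -5.7, -1.3]
grip_width: 0.0001
time: 23.72
tcp_pos: [0.5896, 0.0822, -0.0106]
tool_rot: [3.101, 0.099, 0.013]
wrist_force: [-0.4, -5.1, 0.6]
grip_width: 0.0
t 23.72 tcp [ 0.5896  0.0822 -0.0106] toolx [0.998 0.064 0.007] z [ 0.01  -0.039 -0.999] yawdeg 3.66 F [-0.4 -5.1  0.6] w 0.0
```

The end push stalled at TCP y≈0.083 with 5 N, so the tube is against the stop. I'll back away and look from above.

```bash
python3 -m pendant '[[0,0,1.2,0,0,0,0],[0,0,0,-3,2.2,0,-1],[0,0,0,-3.5,0,0,0],[0,0,0,-3.5,0,0,0],[0,-1.5,-2,-2.5,0,0,0],[0,-1.7,-2,-2,0,0,0],[0,-1.7,-2,-1.5,0,0,0],[0,-1.5,-2,0,0,0,0]]'
python3 -m pendant '[[0,-1.5,-1.5,0,0,0,0],[0,0,0,0,0,0,0],[0,0,0,0,0,0,0],[0,0,0,0,0,0,0],[0,0,0,0,0,0,0],[0,0,0,0,0,0,0],[0,0,0,0,0,0,0],[0,0,0,0,0,0,0]]'
python3 - <<'E'
from h import *
tool()
im=look((.578,.187,.085))
cv2.imwrite("pics/w10.png",cv2.resize(im[:,:400,::-1],None,fx=1.5,fy=1.5,interpolation=cv2.INTER_CUBIC))
E
```

```text
time: 24.38
tcp_pos: [0.5205, 0.1376, 0.1566]
tool_rot: [3.138, 0.105, 0.012]
wrist_force: [0.5, 0.5, -0.5]
grip_width: -0.0001
time: 25.05
tcp_pos: [0.5036, 0.1532, 0.1591]
tool_rot: [-3.138, -0.108, -0.018]
wrist_force: [-0.9, -0.9, 0.7]
grip_width: 0.0003
t 25.05 tcp [0.5036 0.1532 0.1591] toolx [0.998 0.069 0.012] z [ 0.011  0.002 -1.   ] yawdeg 3.95 F [-0.9 -0.9  0.7] w 0.0003
tube [0.5795 0.1876 0.0839] 0.058
fence [0.6111 0.0802 0.0852] 0.121
red_stop [ 27. 157. 142.] [0.597  0.3094 0.5303] 0.403
red_stop [ 12.  21. 151.] [0.5925 0.2606 0.1081] 0.785
red_stop [ 33.   4. 203.] [ 0.6576 -0.0358  0.2348] 0.877
blue_stop [108. 161.  85.] [ 0.6263 -0.0938  0.0721] 0.186
```

View pics/w10.png

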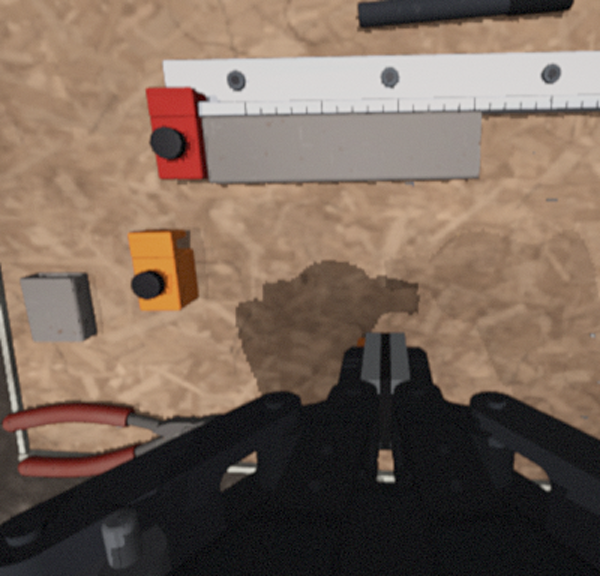

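```bash
python3 - <<'E'
from h import *
im=cv2.resize(cv2.imread("pics/w10.png"),None,fx=1/1.5,fy=1/1.5,interpolation=cv2.INTER_AREA)[:,:,::-1]
for r in(85,97,110): print(r,[tuple(int(c) for c in im[r,x]) for x in range(131,146)])
for c in(160,220,300): print(c,[tuple(int(k) for k in im[y,c]) for y in range(66,84)])
E
```

```text
85 [(122, 31, 24), (74, 16, 13), (63, 10, 10), (76, 45, 42), (112, 97, 95), (145, 137, 134), (150, 143, 139), (148, 141, 137), (147, 138, 135), (148, 139, 136), (151, 143, 139), (152, 144, 141), (150, 143, 139), (151, 144, 140), (153, 145, 140)]
97 [(178, 51, 47), (137, 35, 31), (88, 25, 21), (63, 12, 13), (68, 24, 22), (92, 68, 67), (122, 113, 109), (134, 127, 123), (144, 136, 132), (146, 138, 133), (148, 140, 135), (147, 139, 134), (147, 140, 134), (146, 140, 133), (146, 140, 133)]
110 [(190, 55, 47), (184, 52, 46), (160, 42, 37), (114, 32, 28), (75, 20, 16), (61, 13, 15), (67, 39, 37), (107, 95, 91), (138, 131, 126), (147, 139, 135), (147, 139, 135), (146, 139, 134), (146, 139, 134), (147, 139, 134), (146, 138, 134)]
160 [(212, 210, 209), (203, 200, 200), (207, 204, 204), (215, 213, 212), (217, 216, 215), (216, 215, 214), (216, 215, 214), (217, 216, 215), (217, 217, 217), (203, 204, 205), (153, 154, 155), (123, 118, 117), (139, 131, 127), (152, 144, 140), (153, 145, 141), (152, 144, 139), (150, 142, 138), (150, 142, 139)]
220 [(208, 206, 207), (210, 209, 208), (215, 214, 213), (216, 215, 214), (216, 215, 214), (216, 214, 214), (219, 216, 216), (217, 215, 215), (193, 193, 194), (149, 148, 152), (129, 124, 121), (143, 137, 131), (155, 147, 142), (157, 149, 143), (156, 148, 143), (157, 147, 143), (158, 148, 143), (157, 149, 143)]
300 [(215, 213, 212), (218, 216, 215), (217, 215, 214), (217, 215, 213), (219, 217, 215), (218, 216, 216), (202, 202, 204), (161, 162, 163), (125, 121, 119), (137, 130, 124), (152, 144, 140), (156, 147, 144), (154, 146, 141), (155, 147, 143), (155, 147, 143), (154, 147, 143), (154, 146, 142), (154, 145, 142)]
```

The red stop face runs directly into the tube with no dark or bench-coloured gap, and the tube-to-fence joint looks the same at both ends and the middle. I'll hand in.

```bash
python3 -c "
from h import *
print(job.hand_in())"
```

```text
the job is handed in; nothing more can be done
None
```

I pushed the tube flat along the fence and up against the red stop, backed the arm away and handed the job in at about 25 s. No verdict is reported, so this rests on my own last checks.

**How it went:**
- I pushed the long side with the fingers held 5 cm apart, then the right end with the fingers shut.
- I seated it sideways again, and it stopped against the fence with about 10 N. A final end push stopped against the red stop with about 5 N.
- The first sideways push missed. The TCP reading was about 25 mm too low in z, so the open fingers passed over the tube without moving it. I corrected this using the side camera.

**Last checks, from above with the arm clear:**

| Check | Measured | Needed |
|---|---|---|
| x of tube in fence frame | about -0.0224 m | -0.0255 to -0.0195 m |
| Angle to fence | about 0.001 rad | below 0.02 rad |
| y of tube in red stop frame | about -0.106 to -0.107 m | -0.1105 to -0.104 m |

- **Joints:** pixel profiles showed no gap at the stop or along the fence.
- **Other things:** I did not measure the bystanders again at the end. The arm never went near most of them, and nothing looked shifted in the last views.
- **Weak point:** the wrist camera's direct fits of the red stop were poor. I took its position from the first fence fit and the blue stop instead; they differ by about 2 mm, and both are inside the limit.

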